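Lift a washed freehub body with tongs and hold it over the drip bin

ROBOT

A 6-joint arm with a two-finger parallel gripper is mounted at the origin on the work surface. World frame = base frame: x ahead of the robot, y to its left, z up, the work surface at z = 0. Lengths are in m, angles in degrees, forces in N, time in s.
With the tool pointing down it reaches from about 0.4 to 0.825 m from the base axis. Payload 7 kg.
Tool frame: the origin (TCP) lies between the finger pads; the fingertips stand 19 mm ahead of it and the grasp point (between the pads) is the TCP; z points along the fingers, y is the line along which they close (so a half turn about z gives the same grasp; the last joint's range is limited). The gripper opens to 88 mm and grips with 3 to 60 N. Pads are 19 mm wide; open, the fingers measure 130 mm over their backs; the gripper's body (78 mm by 193 mm) begins 47 mm behind the grasp point.
Start: joints at [16.507, 20.546, 0.682, 0, -70.136, -16.507], TCP at [0.675, -0, 0.206] pointing down, gripper open.
Joint ranges: [-176.03, 176.03], [-82.01, 121.73], [-58.28, 71.71], [-173.87, 95.51], [-174.79, -0.11], [-173.66, 173.66]. Speed limits (degrees/s): [136.94, 136.94, 172.46, 180, 180, 180].

INTERFACE

Orientations are given as [roll, pitch, yaw] about the fixed x, y, z axes, in that order (R = Rz(yaw) Ry(pitch) Rx(roll)).
In Python, from plant import get_obs, snapshot, close_job, spot_in, spot_point gives the robot as it stands.
- The arm moves only by the tool play_rows, never from a script. Its argument "plan" is a list of rows, each a list of 6 numbers: the shift along the tool's x, y, z in cm, then the turn, a rotation vector about the tool's x, y, z in degrees. A call has 1 to 20 rows; each row shifts and turns the commanded pose from where the row before left it, along the tool's axes as they then stand; what a row does not reach is not made up. A row lasts 1/12 s, in which the tool goes at most 41.7 mm and 7.16 degrees, less where a joint would pass 70% of its speed; a pose out of reach is approached as far as the arm can. A call is refused whole if a number of a shift passes 4.17 or a number of a turn 7.16, either way. A call with a gripper value outside its range is refused whole. "grip" is the finger opening in cm, from 0 to 8.76, set as the call begins (left out, the last holds). The fingers move at their own pace and stop on an object; the grip force is fixed at half the most. Time passes only in rows, so rows that do not move let the fingers close. It gives the time, the measured TCP pose, the force, the opening and the grip force at its end, in the units of the state.
- get_obs(): the state, without advancing time (a new reading comes with each control period).
- snapshot(name): name is "scene" or "side" or "wrist"; returns a dict with "frame" (400x640x3 uint8, red, green, blue), "fx", "fy", "cx", "cy" (pixels), "position" and "attitude" of the camera in the world. Camera axes: x right, y down, z forward; pixel columns grow to the right and rows downward; lengths in m; the calibration is good to about 2 mm. A picture is of the moment at which its call begins. There is no depth.
- close_job(): hands the job in; it is judged then, once.
Trained networks look in the newest picture that a camera, given by its name, has taken for a name from the list of things; names that differ only in an ending like _2 or _b are one class to them, and where a whole thing is asked for, a point or a joint stands for the part that bears it (a point fixed in the world has none). Each returns a list of dicts, best first, with "score" (0 to 1); they miss things now and then, are a little off and sometimes report something else, mostly with a low value. They report only what shows in the picture. A call takes as long as a camera call. They do not tell look-alikes from the thing itself.
- spot_in(camera, thing): "position" ([x, y, z] in m, in world coordinates, good to about 4 mm: the middle of the surface that is visible of it).
- spot_point(camera, thing): "position" ([x, y, z] in m, in world coordinates, good to about 4 mm: a listed point, or the origin of a listed thing).
The state is a dict: "clock": time; "joint_pos": joint angles; "qvel": joint speeds; "tau": joint torques, N m; "tool_pos": TCP position; "orientation": TCP orientation; "force": force on the tool from outside, world axes, zero at the start; "moment": the same for the moment, N m; "opening": finger opening in m; "gripper_force": force on a finger pad.
Only numpy, scipy, OpenCV 4.12 (cv2) and the standard library are available. Lean on these libraries where they do the work, as an engineer would, in place of code of your own. Each camera call takes 0.05 s, during which the arm holds its last target. There are 200 camera calls.

TASK

Pick up the steel tongs from the bench and, with them, take the orange freehub body off the grate of the parts washer, without the gripper or the arm touching the part itself. Finish while holding it still in the tongs over the middle of the red bin, well clear above the bin's rim, so that it can drip into the bin; nothing else may carry the part or the tongs. Leave the bin and all the other things where they stand.

Things in the scene. Friction and masses are not known exactly. Their poses are not given: they have to be found in the camera images.
- tongs_grip (a point): where to grip the tongs: midway between the arms, half-way up (10 mm above the bench when lying), 85 mm ahead of the pin; axes as tongs. The arms are straight from 50 mm behind to 65 mm ahead of it, their outer faces parallel when joint tongs_left is 0.05. Width over the arms here: 54 mm open, 37 mm closed on the freehub body; there they spring outwards with 8 N and 12 N
- tongs_tip (a point): the middle between the two flat tip pads of the tongs, 103 mm ahead of tongs_grip along the tongs, half-way up; same axes. The pads are 20 mm high and reach from 22 mm behind to 20 mm ahead of this point. The clear gap between the pads is 72 mm when open (83 mm over their outsides) and 34 mm at tongs_left 0.10, where the pads are parallel
- tongs_left (a joint): how far each arm of the tongs is closed, rad: 0 open, 0.10 closed on the freehub body, 0.15 stop (tip gap 15 mm); springs back to 0. 0.01 rad is 1.7 mm of width at tongs_grip and 3.7 mm at the tips. Squeezed 5 to 9 mm narrower than open at tongs_grip, the tongs can be carried with the tips still wide enough for the part; a grip of 30 to 60 N closes them on it
- tongs: steel kitchen-style tongs lying flat on the bench, tips pointing away from the robot, 223 mm long, 115 g: two strip arms standing on edge, 20 mm high, joined by a pin at the dark head end, sprung open, moving alike; they balance about 6 mm ahead of tongs_grip. Origin on the underside below tongs_grip; x: from head to tips; y: the line along which they close; z: up
- freehub_center (a point): the centre of the orange-anodised freehub body of a bicycle hub: a splined cylinder 34 mm in diameter and 42 mm tall, about 130 g, standing upright on the grate (this point is 21 mm above the grate); black round opening on top. It stands in one of three places in a row, the other two being taken by bb_cup and sprockets
- freehub: the same freehub body; origin at the centre of its underside, z up
- washer: grey bench-top parts washer, fixed: a tub 340 mm (x) by 460 mm (y), 120 mm high, with a dark grate inside, 108 mm above the bench, 12 mm below the rim, which is 10 mm wide. Origin on the bench under its middle; own -x side faces the robot. A dark gooseneck spout, up to 140 mm above the grate, stands in its far left corner (own x 75 to 150, y 160 to 210 mm)
- grate (a point): the centre of the top of the washer's grate; same axes as the washer. The three small parts stand in a row about 75 mm in front of it (own -x), about 120 mm apart; the red bin stands behind them (own +x)
- bin_mouth (a point): the centre of the mouth of the red bin, at the height of its rim, which is 70 mm above the grate. The bin is 100 mm (own x) by 160 mm (own y) by 70 mm high, open on top, walls 4 mm
- red_bin: the same red bin, loose on the grate; origin at the centre of its underside
- bb_cup: bystander: black bottom-bracket cup, 48 mm in diameter, 22 mm high, on the grate; origin at the centre of its underside
- sprockets: bystander: stack of small steel sprockets, 70 mm in diameter, 22 mm high, on the grate; origin at the centre of its underside
- spray_bottle: bystander: white and green spray bottle, 73 mm in diameter, 220 mm high, on the bench; origin at the centre of its underside
- grease_jar: bystander: jar with a blue lid, 76 mm in diameter, 70 mm high, on the bench; origin at the centre of its underside
- brush: bystander: brush with a wooden handle lying along x on the bench to the right of the tongs, under 40 mm high
- spanner: bystander: steel spanner lying along x on the bench, farther right, under 20 mm high
There are look-alikes about, which are no part of the job. There is more than one size of the tongs; the job needs the larger.

How it is judged (in metres and radians):
On the way, in this order (a step that is already met when the one before it is completed fails the run):
1. the tongs are picked up off the bench by the gripper (height (world z) of tongs_grip above 0.04 m and contact force between the fingers and tongs above 1 N), for 0.2 s.
2. the freehub body is held between the tips of the tongs, lifted off the grate (z of freehub_center in the frame of grate above 0.035 m and contact force between each of freehub, the fingers and tongs above 1 N and distance between freehub_center and tongs_tip below 0.035 m and contact force between freehub and washer below 0.05 N), for 0.2 s.
At the end, for the whole second after the job is handed in: Gripper holds tongs, tongs hold the freehub body still (centre within 35 mm of tongs_tip, over 1 N each), its centre 35 mm or more above the red bin's rim, within 35 mm (short side) and 55 mm (long side) of the bin's middle; part and tongs touch neither bin nor washer; bin upright (z of freehub_center in the frame of bin_mouth above 0.035 m and x of freehub_center in the frame of bin_mouth between -0.035 and 0.035 m and y of freehub_center in the frame of bin_mouth between -0.055 and 0.055 m and distance between freehub_center and tongs_tip below 0.035 m and contact force between each of freehub, the fingers and tongs above 1 N and contact force between each of freehub, tongs and red_bin below 0.05 N and contact force between each of freehub, tongs and washer below 0.05 N and linear speed of freehub below 0.03 m/s and angle between red_bin's own z axis and vertical below 0.1 rad); the arm keeps its last pose, push and grip.
It fails at once if the gripper or the arm touches the freehub body (contact force between freehub and the fingers above 0.1 N or contact force between freehub and the arm above 0.1 N).
It fails at once if another thing is pushed out of its place by more than 20 mm (distance of any of red_bin, bb_cup, sprockets, spray_bottle, grease_jar, brush, spanner from where it was at the start of the episode above 0.02 m).
It also fails if it takes over 58 s, if anything falls off the work surface, if the arm or the gripper's body presses on something with over 40 N, if the wrist force passes 120 N, or if a joint passes its speed limit or range.

## Working session

There is one attempt and no reset: what is moved stays moved. The work goes in short steps, Python scripts to look and compute and a tool call to move; the robot and the scene stay as the last step left them, time stands still between calls to the robot, and variables do not carry over. Pictures are saved under pics/ and viewed, at most 10 in all, crops included, and the job is handed in when it is done.

Besides the shell and the picture viewer there is one more tool, called after "Request:" in YAML: its name, and indented under it one key for each argument. play_rows: Moves the arm, as the interface text tells. Its arguments: {"type":"object","properties":{"plan":{"type":"array","items":{"type":"array","items":{"type":"number"}}},"grip":{"type":"number"}},"required":["plan"]}

```bash
mkdir -p pics; python3 - <<'E'
from plant import *
import cv2,numpy as np
o=get_obs();print(o['clock'],o['tool_pos'],o['orientation'],o['opening'])
for c in('scene','side'):
    s=snapshot(c);cv2.imwrite(f'pics/{c}0.png',s['frame'][:,:,::-1])
    print(c,np.round(s['position'],3),np.round(s['attitude'],3),s['fx'])
    for n in('tongs_grip','tongs_tip','tongs','freehub_center','grate','bin_mouth','bb_cup','sprockets','spray_bottle','grease_jar'):
        print(n,[(np.round(d['position'],3).tolist(),round(d['score'],2)) for d in spot_point(c,n)])
E
```

```text
0.0 [ 6.74488281e-01 -5.02653578e-05  2.04928915e-01] [ 1.79907355e+02 -8.76310763e-03 -9.00082077e+01] 0.08773523423289685
scene [1.132 0.088 1.118] [-1.45875e+02  3.10000e-02  1.11712e+02] 472.49544369350804
tongs_grip [([0.492, -0.36, 0.009], 0.7), ([0.271, -0.303, 0.009], 0.58)]
tongs_tip [([0.596, -0.334, 0.006], 0.88), ([0.332, -0.262, 0.009], 0.46)]
tongs [([0.496, -0.36, 0.0], 0.69), ([0.264, -0.308, 0.002], 0.47)]
freehub_center [([0.498, -0.361, 0.002], 0.33)]
grate [([0.584, 0.131, 0.106], 0.75), ([0.677, 0.111, 0.174], 0.6)]
bin_mouth [([0.682, 0.113, 0.179], 0.67), ([0.593, -0.334, 0.004], 0.31)]
bb_cup [([0.517, 0.224, 0.105], 0.9), ([0.404, -0.538, 0.0], 0.43), ([0.678, 0.11, 0.108], 0.35)]
sprockets [([0.495, 0.095, 0.108], 0.63)]
spray_bottle [([0.767, -0.279, 0.002], 0.73)]
grease_jar [([0.684, -0.438, 0.004], 0.58)]
side [ 0.211 -1.01   1.121] [-137.814   -0.366  -20.761] 519.824575900393
tongs_grip [([0.268, -0.308, 0.005], 0.67)]
tongs_tip [([0.596, -0.336, 0.009], 0.96), ([0.327, -0.262, 0.004], 0.6)]
tongs [([0.272, -0.304, -0.004], 0.89), ([0.498, -0.359, 0.006], 0.67)]
freehub_center [([0.519, 0.228, 0.108], 0.64), ([0.521, -0.022, 0.13], 0.59)]
grate [([0.581, 0.129, 0.108], 0.59)]
bin_mouth [([0.677, 0.111, 0.18], 0.98)]
bb_cup [([0.515, 0.23, 0.106], 0.55)]
sprockets [([0.496, 0.096, 0.108], 0.93)]
spray_bottle [([0.768, -0.275, -0.001], 0.61)]
grease_jar [([0.688, -0.44, -0.001], 0.96)]
```

View pics/scene0.png

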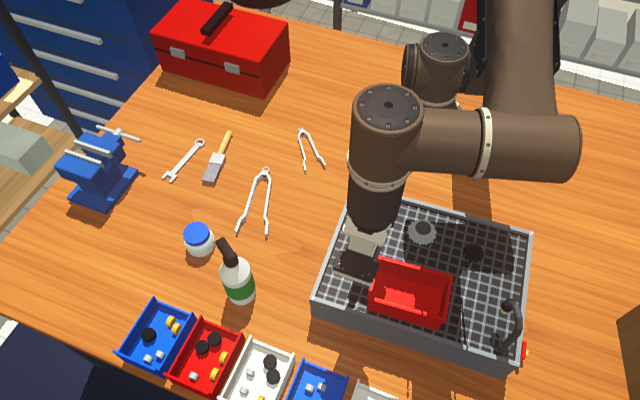

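View pics/side0.png

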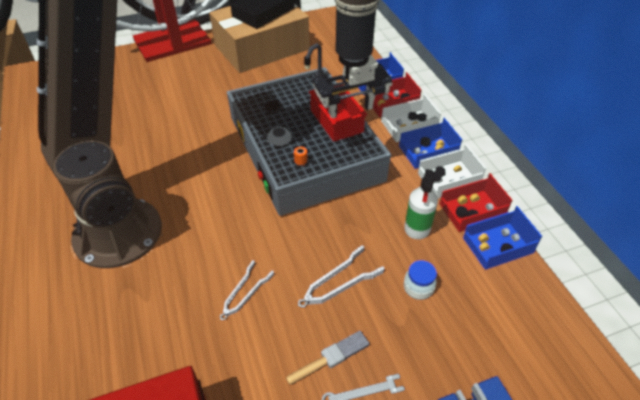

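The scene shows the large tongs at (255,205), pin end (266,170) and tips (240,232)/(266,235), with small look-alike tongs at (310,148). In the side view the large pair is at (342,278) and the small pair at (245,290). The orange freehub is at side (300,155). In the scene view the arm hides it, at around (370,215).

The washer row also holds the sprockets, scene (422,230), and the black cup, scene (473,253). The red bin is at scene (410,290). The red toolbox and the red small-parts trays are also in view and are not the bin.

By size I choose the pair at (0.494,-0.360). I'll check that in a crop.

```bash
cat >h.py <<'E'
import cv2,numpy as np
from scipy.spatial.transform import Rotation as R
def proj(s,P):
    Rm=R.from_euler('xyz',s['attitude'],degrees=True)
    c=Rm.inv().apply(np.atleast_2d(P)-np.array(s['position']))
    return np.c_[s['fx']*c[:,0]/c[:,2]+s['cx'],s['fy']*c[:,1]/c[:,2]+s['cy']]
def ray(s,uv,z):
    uv=np.atleast_2d(uv).astype(float)
    d=R.from_euler('xyz',s['attitude'],degrees=True).apply(np.c_[(uv[:,0]-s['cx'])/s['fx'],(uv[:,1]-s['cy'])/s['fy'],np.ones(len(uv))])
    p=np.array(s['position']);return p+d*((z-p[2])/d[:,2])[:,None]
E
python3 - <<'E'
from plant import *
from h import *
s=snapshot('side');f=s['frame'][:,:,::-1].copy()
for p in proj(s,[[.494,-.36,.01],[.596,-.335,.01],[.27,-.305,.01],[.33,-.262,.01],[.521,-.022,.129],[.679,.112,.178],[.582,.13,.108]]):
    cv2.circle(f,tuple(int(round(v)) for v in p),2,(255,0,255),-1)
cv2.imwrite('pics/side_crop.png',cv2.resize(f[90:330,190:430],(600,600),interpolation=cv2.INTER_CUBIC))
print('brush handle',ray(s,[[290,379],[365,340]],.015),'tongs tips large',ray(s,[[362,249],[382,269],[303,301]],.02),'washer corners',ray(s,[[229,92],[278,205],[388,153]],.12))
E
```

```text
brush handle [[ 0.31079716 -0.55954373  0.015     ]
 [ 0.49954417 -0.5336199   0.015     ]] tongs tips large [[ 0.59363795 -0.30011907  0.02      ]
 [ 0.61611764 -0.37468102  0.02      ]
 [ 0.39935423 -0.39125472  0.02      ]] washer corners [[ 0.40979774  0.33813543  0.12      ]
 [ 0.41387319 -0.16379657  0.12      ]
 [ 0.75885272 -0.08779225  0.12      ]]
```

View pics/side_crop.png

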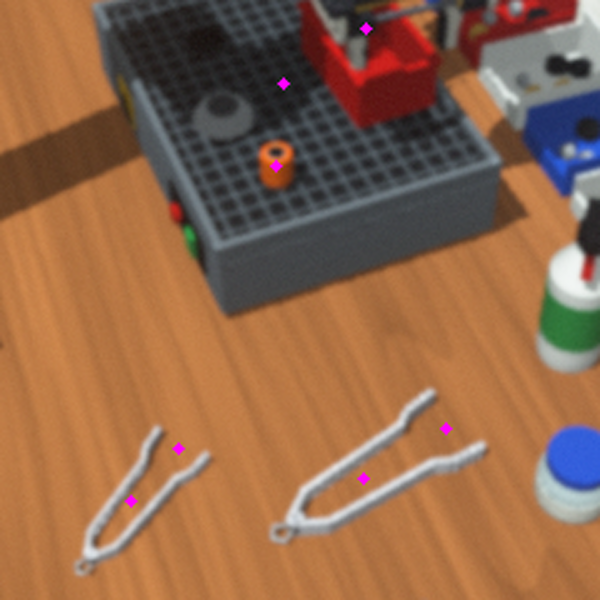

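The crop confirms the large tongs, whose marks at (363,479) and (446,428) lie between the arms. The small pair is at (130,500). The freehub mark at (276,166) falls on the orange part. Now I'll lift a little, turn and go above the tongs.

Request:
play_rows:
  plan:
    - [0, 0, -1.5, 0, 0, 3]
    - [0, 0, -1.5, 0, 0, 6.9]
    - [0, 0, 0, 0, 0, 6.9]
    - [0, 0, 0, 0, 0, 6.9]
    - [0, 0, 0, 0, 0, 6.9]
    - [0, 0, 0, 0, 0, 6.9]
    - [0, 0, 0, 0, 0, 6.9]
    - [0, 0, 0, 0, 0, 6.9]
    - [0, 0, 0, 0, 0, 6.9]
    - [0, 0, 0, 0, 0, 6.9]
    - [0, 0, 0, 0, 0, 6.9]
    - [0, 0, 0, 0, 0, 4]
  grip: 8.76

```text
clock: 2.15
tool_pos: [0.675, -0.0, 0.2359]
orientation: [-180.0, -0.0, -166.4]
force: [0.4, 0.5, 0.4]
opening: 0.0877
gripper_force: 0.0
```

Request:
play_rows:
  plan:
    - [1, -1.2, 0, 0, 0, 0]
    - [2, -2.4, 0, 0, 0, 0]
    - [2, -2.4, 0, 0, 0, 0]
    - [2, -2.4, 0, 0, 0, 0]
    - [2, -2.4, 0, 0, 0, 0]
    - [2, -2.4, 0, 0, 0, 0]
    - [2, -2.4, 0, 0, 0, 0]
    - [2, -2.4, 0, 0, 0, 0]
    - [2, -2.4, 0, 0, 0, 0]
    - [2, -2.4, 0, 0, 0, 0]
    - [2, -2.4, 0, 0, 0, 0]
    - [2, -2.4, 0, 0, 0, 0]
    - [2, -2.4, 0, 0, 0, 0]
    - [1.3, -0.5, 0, 0, 0, 0]
    - [0, 0, 0, 0, 0, 0]
    - [0, 0, 0, 0, 0, 0]

```text
clock: 3.48
tool_pos: [0.4927, -0.3601, 0.236]
orientation: [-180.0, 0.0, -166.1]
force: [0.1, 0.1, 0.1]
opening: 0.0879
gripper_force: 0.0
```

```bash
python3 - <<'E'
from plant import *
from h import *
o=get_obs();print(o['clock'],o['tool_pos'],o['orientation'],o['force'])
s=snapshot('wrist');f=s['frame'][:,:,::-1].copy();print(s['position'],s['attitude'])
for n in('tongs_grip','tongs_tip','tongs'): print(n,[(np.round(d['position'],3).tolist(),round(d['score'],2)) for d in spot_point('wrist',n)])
cv2.imwrite('pics/w1.png',f)
s=snapshot('scene');cv2.imwrite('pics/scene1.png',s['frame'][:,:,::-1])
for n in('freehub_center','bin_mouth','grate'): print(n,[(np.round(d['position'],3).tolist(),round(d['score'],2)) for d in spot_point('scene',n)])
E
```

```text
3.4833 [ 0.49274999 -0.36011902  0.23599334] [-1.79998095e+02  1.36909878e-02 -1.66066769e+02] [0.06709994 0.06492624 0.12993094]
[ 0.42360168 -0.3764226   0.41376198] [ 1.64803192e+02 -2.26945451e-02  1.03952821e+02]
tongs_grip []
tongs_tip []
tongs []
freehub_center [([0.522, -0.02, 0.131], 0.75)]
bin_mouth [([0.678, 0.108, 0.176], 0.84), ([0.4, -0.54, -0.0], 0.34)]
grate [([0.583, 0.132, 0.105], 0.8)]
```

View pics/w1.png

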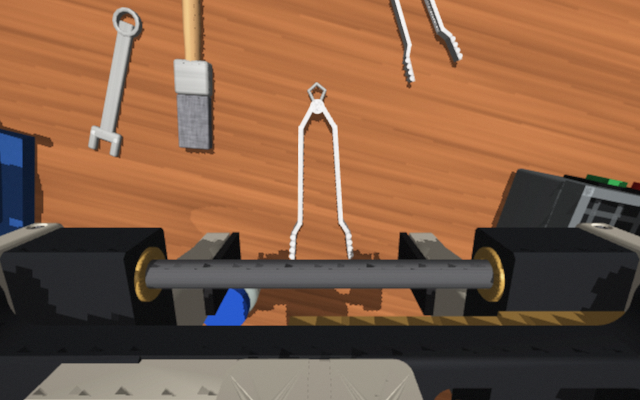

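View pics/scene1.png

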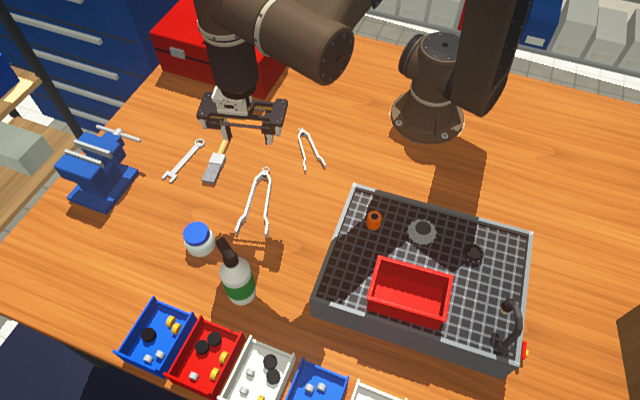

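The wrist view shows the tongs' pin at (317,106), the arms at (301,180) and (337,180), and the tips at about (292,250) and (350,250). The scene view is now clear, with the freehub at (374,220), the bin at (410,290) and the washer corners at (354,186), (533,234) and (312,300).

```bash
python3 - <<'E'
from plant import *
from h import *
s=snapshot('wrist')
np.set_printoptions(precision=4,suppress=True)
a=ray(s,[[317,106],[300.5,180],[337.5,180],[293,250],[350.5,250],[300,130],[336,130]],.02);print(a)
m=[a[0],(a[1]+a[2])/2,(a[3]+a[4])/2,(a[5]+a[6])/2]
for q in m[1:]:
    d=q-m[0];print(q,'dist',np.linalg.norm(d),'yaw',np.degrees(np.arctan2(d[1],d[0])))
d=(m[2]-m[0])/np.linalg.norm(m[2]-m[0]);print('grip',m[0]+.085*d)
s=snapshot('scene')
w=ray(s,[[354,186],[533,234],[312,300],[522,362]],.12);print(w)
b=ray(s,[[378,257],[453,274],[447,326]],.178);print(b,b.mean(0))
print('hub top',ray(s,[[374.5,214]],.15))
E
```

```text
[[ 0.4138 -0.3806  0.02  ]
 [ 0.5083 -0.3791  0.02  ]
 [ 0.4966 -0.3325  0.02  ]
 [ 0.6067 -0.3667  0.02  ]
 [ 0.5874 -0.2896  0.02  ]
 [ 0.4467 -0.3942  0.02  ]
 [ 0.4358 -0.3507  0.02  ]]
[ 0.5024 -0.3558  0.02  ] dist 0.09199444330941603 yaw 15.6063984590702
[ 0.597  -0.3281  0.02  ] dist 0.1905757889528517 yaw 15.962948836429868
[ 0.4413 -0.3724  0.02  ] dist 0.028615453300080453 yaw 16.482447247501256
grip [ 0.4955 -0.3572  0.02  ]
[[ 0.4352 -0.1017  0.12  ]
 [ 0.4099  0.3506  0.12  ]
 [ 0.7649 -0.0838  0.12  ]
 [ 0.7295  0.3714  0.12  ]]
[[0.639  0.0238 0.178 ]
 [0.6181 0.1878 0.178 ]
 [0.7364 0.2025 0.178 ]] [0.6645 0.1381 0.178 ]
hub top [[ 0.5166 -0.0218  0.15  ]]
```

Request:
play_rows:
  plan:
    - [-0.2, 0.1, 1, 0, 0, -1.3]
    - [0, 0, 2.4, 0, 0, 0]
    - [0, 0, 2.4, 0, 0, 0]
    - [0, 0, 2.4, 0, 0, 0]
    - [0, 0, 2.4, 0, 0, 0]
    - [0, 0, 2.4, 0, 0, 0]
    - [0, 0, 2, 0, 0, 0]
    - [0, 0, 1, 0, 0, 0]
    - [0, 0, 0, 0, 0, 0]

```text
clock: 4.73
tool_pos: [0.4935, -0.3573, 0.0728]
orientation: [179.8, -0.2, -164.7]
force: [0.1, -0.0, 0.9]
opening: 0.0877
gripper_force: 0.0
```

```bash
python3 - <<'E'
from plant import *
from h import *
o=get_obs();print(o['clock'],o['tool_pos'],o['orientation'],o['force'])
f=[snapshot('side')['frame'][190:350,220:420,::-1],snapshot('scene')['frame'][90:250,170:370,::-1]]
cv2.imwrite('pics/near.png',np.hstack([cv2.resize(x,(400,320)) for x in f]))
E
```

```text
4.7333 [ 0.49354401 -0.35728918  0.07281133] [ 179.82391278   -0.22354429 -164.67652271] [ 0.13043001 -0.04744394  0.92804202]
```

View pics/near.png

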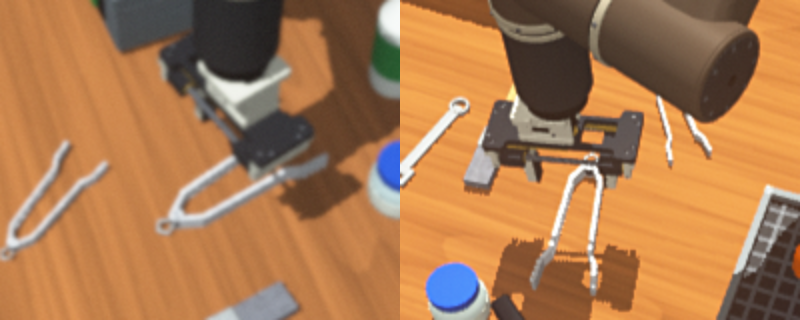

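The gripper straddles the large tongs. In the crop the fingers are at (530,165) and (625,175), one on each side of the arms. I'll go down and squeeze lightly.

Request:
play_rows:
  plan:
    - [0, 0, 1, 0, 0, 0]
    - [0, 0, 1.5, 0, 0, 0]
    - [0, 0, 1.2, 0, 0, 0]
    - [0, 0, 0.8, 0, 0, 0]
    - [0, 0, 0.6, 0, 0, 0]
    - [0, 0, 0, 0, 0, 0]

```text
clock: 5.33
tool_pos: [0.495, -0.358, 0.0241]
orientation: [180.0, -0.0, -164.7]
force: [-0.4, 0.5, -1.2]
opening: 0.0878
gripper_force: 0.0
```

Request:
play_rows:
  plan:
    - [0, 0, 0, 0, 0, 0]
    - [0, 0, 0, 0, 0, 0]
    - [0, 0, 0, 0, 0, 0]
    - [0, 0, 0, 0, 0, 0]
    - [0, 0, 0, 0, 0, 0]
    - [0, 0, 0, 0, 0, 0]
    - [0, 0, 0, 0, 0, 0]
    - [0, 0, 0, 0, 0, 0]
  grip: 4.6

```text
clock: 6.0
tool_pos: [0.4953, -0.3581, 0.0249]
orientation: [-180.0, 0.0, -164.7]
force: [-0.3, 0.1, 0.4]
opening: 0.0466
gripper_force: 0.0
```

Request:
play_rows:
  plan:
    - [0, 0, 0.3, 0, 0, 0]
    - [0, 0, 0, 0, 0, 0]
    - [0, 0, 0, 0, 0, 0]
    - [0, 0, 0, 0, 0, 0]
  grip: 4.6

```text
clock: 6.33
tool_pos: [0.4952, -0.3581, 0.0217]
orientation: [180.0, -0.0, -164.7]
force: [-0.6, -0.3, -0.1]
opening: 0.0456
gripper_force: 0.0
```

```bash
python3 - <<'E'
from plant import *
from h import *
o=get_obs();print(o['clock'],o['tool_pos'],o['force'],o['opening'],o['gripper_force'])
f=[snapshot('side')['frame'][190:350,220:420,::-1],snapshot('wrist')['frame'][40:280,170:470,::-1]]
cv2.imwrite('pics/grip.png',np.hstack([cv2.resize(x,(400,320)) for x in f]))
E
```

```text
6.3333 [ 0.49521768 -0.3580982   0.02172236] [-0.63950699 -0.31656333 -0.08967091] 0.04558366491169062 0.0
```

View pics/grip.png

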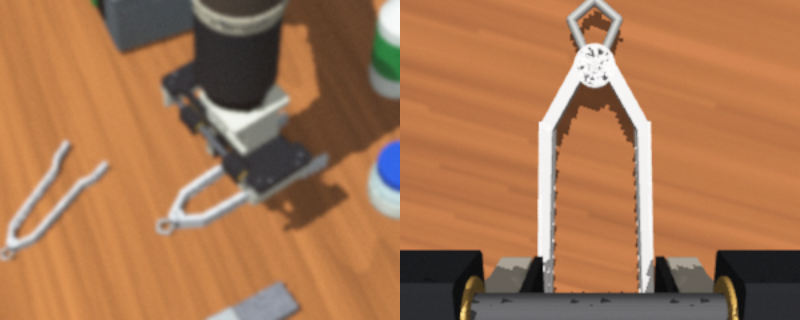

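The wrist view shows both pads on the arms at (545,275) and (645,275), with the arms nearly parallel. Lifting now.

Request:
play_rows:
  plan:
    - [0, 0, -0.5, 0, 0, 0]
    - [0, 0, -1, 0, 0, 0]
    - [0, 0, -1, 0, 0, 0]
    - [0, 0, -1, 0, 0, 0]
    - [0, 0, -1, 0, 0, 0]
    - [0, 0, -1, 0, 0, 0]
    - [0, 0, -0.5, 0, 0, 0]
    - [0, 0, 0, 0, 0, 0]
    - [0, 0, 0, 0, 0, 0]
    - [0, 0, 0, 0, 0, 0]

```text
clock: 7.27
tool_pos: [0.4949, -0.3579, 0.0814]
orientation: [180.0, -0.0, -164.7]
force: [0.1, 0.2, 0.2]
opening: 0.0461
gripper_force: 0.0
```

```bash
python3 - <<'E'
from plant import *
from h import *
o=get_obs();print(o['clock'],o['tool_pos'],o['force'],o['moment'],o['opening'],o['gripper_force'])
for c in('scene','side'):
    snapshot(c)
    for n in('tongs_grip','tongs_tip','freehub_center'): print(c,n,[(np.round(d['position'],3).tolist(),round(d['score'],2)) for d in spot_point(c,n)])
E
```

```text
7.2667 [ 0.49490032 -0.35793728  0.08141605] [0.05366267 0.19475802 0.17089814] [ 0.01019301 -0.08096756  0.01551465] 0.04606126745588999 0.0
scene tongs_grip [([0.49, -0.357, 0.01], 0.63), ([0.271, -0.303, 0.007], 0.53)]
scene tongs_tip [([0.596, -0.332, 0.008], 0.78), ([0.332, -0.261, 0.009], 0.57)]
scene freehub_center [([0.526, -0.021, 0.131], 0.68), ([0.52, 0.225, 0.105], 0.65)]
side tongs_grip [([0.269, -0.308, 0.008], 0.84), ([0.498, -0.363, 0.012], 0.83)]
side tongs_tip [([0.326, -0.262, 0.003], 0.71), ([0.592, -0.334, 0.008], 0.59)]
side freehub_center [([0.52, -0.024, 0.13], 0.71)]
```

The tongs stayed on the bench, since no grip force ever built up. I'll go down again and close in steps until force shows.

Request:
play_rows:
  plan:
    - [0, 0, 0.5, 0, 0, 0]
    - [0, 0, 1, 0, 0, 0]
    - [0, 0, 1, 0, 0, 0]
    - [0, 0, 1, 0, 0, 0]
    - [0, 0, 1, 0, 0, 0]
    - [0, 0, 1, 0, 0, 0]
    - [0, 0, 0.5, 0, 0, 0]
    - [0, 0, 0, 0, 0, 0]
    - [0, 0, 0, 0, 0, 0]
  grip: 7.5

```text
clock: 8.42
tool_pos: [0.4951, -0.3581, 0.0214]
orientation: [180.0, -0.0, -164.7]
force: [-0.5, -0.1, 0.1]
opening: 0.0751
gripper_force: 0.0
```

Request:
play_rows:
  plan:
    - [0, 0, 0, 0, 0, 0]
    - [0, 0, 0, 0, 0, 0]
    - [0, 0, 0, 0, 0, 0]
    - [0, 0, 0, 0, 0, 0]
    - [0, 0, 0, 0, 0, 0]
    - [0, 0, 0, 0, 0, 0]
    - [0, 0, 0, 0, 0, 0]
    - [0, 0, 0, 0, 0, 0]
  grip: 4.6

```text
clock: 9.08
tool_pos: [0.4953, -0.3581, 0.0219]
orientation: [-180.0, 0.0, -164.7]
force: [0.1, -0.2, 0.9]
opening: 0.0462
gripper_force: 0.0
```

```bash
python3 - <<'E'
from plant import *
from h import *
o=get_obs();print(o['clock'],o['tool_pos'],o['force'],o['opening'],o['gripper_force'])
s=snapshot('wrist');f=[s['frame'][40:300,160:480,::-1],snapshot('scene')['frame'][120:200,190:290,::-1]]
cv2.imwrite('pics/grip2.png',np.hstack([cv2.resize(x,(400,320)) for x in f]))
R0=R.from_euler('xyz',o['orientation'],degrees=True)
for y in(.023,.027): print(proj(s,o['tool_pos']+R0.apply([[0,y,.01],[0,-y,.01]])))
E
```

```text
9.0833 [ 0.49528682 -0.35813231  0.02190644] [ 0.14108643 -0.17080046  0.93115511] 0.04622445600495539 0.0
[[353.07299401 229.84346408]
 [282.01395972 229.83473435]]
[[359.25125889 229.84422309]
 [275.83413157 229.83397515]]
```

View pics/grip2.png

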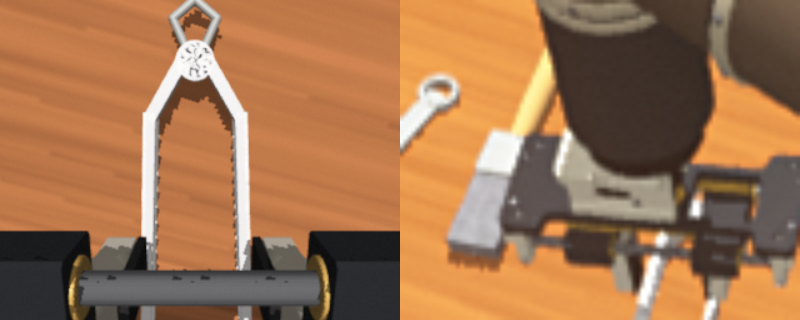

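The arms, outer edges at crop (143,300) and (249,300), are still at open width. The fingers only just stand beside them, so the true gap is wider than the reading. Closing further in steps.

Request:
play_rows:
  plan:
    - [0, 0, 0, 0, 0, 0]
    - [0, 0, 0, 0, 0, 0]
    - [0, 0, 0, 0, 0, 0]
    - [0, 0, 0, 0, 0, 0]
  grip: 4.2

```text
clock: 9.52
tool_pos: [0.4953, -0.3581, 0.0218]
orientation: [180.0, 0.0, -164.7]
force: [-0.1, 0.9, -0.2]
opening: 0.0421
gripper_force: 0.0
```

Request:
play_rows:
  plan:
    - [0, 0, 0, 0, 0, 0]
    - [0, 0, 0, 0, 0, 0]
    - [0, 0, 0, 0, 0, 0]
    - [0, 0, 0, 0, 0, 0]
  grip: 3.9

```text
clock: 9.85
tool_pos: [0.4953, -0.3581, 0.0218]
orientation: [180.0, -0.0, -164.7]
force: [-0.6, 0.8, 0.5]
opening: 0.039
gripper_force: 0.0
```

```bash
cat >w.py <<'E'
from plant import *
from h import *
def wid(f,rows):
    for r in rows:
        x=np.where((f[r].min(1)>150)&(np.ptp(f[r].astype(int),axis=1)<40))[0]; x=x[(x>240)&(x<400)]
        print(r,x.min() if len(x) else None,x.max() if len(x) else None,end=' | ')
    print()
E
python3 - <<'E'
from w import *
g=cv2.resize(cv2.imread('pics/grip2.png')[:,:400],(320,260))
b=np.zeros((400,640,3),np.uint8);b[40:300,160:480]=g
wid(b,[140,170,200,220])
f=snapshot('wrist')['frame'];wid(f,[140,170,200,220])
cv2.imwrite('pics/grip3.png',cv2.resize(f[40:300,160:480,::-1],(400,320)))
o=get_obs();print(o['opening'],o['gripper_force'])
E
```

```text
140 274 357 | 170 274 358 | 200 274 358 | 220 273 359 | 
140 274 357 | 170 274 358 | 200 274 358 | 220 273 359 | 
0.038698982155722685 0.0
```

View pics/grip3.png

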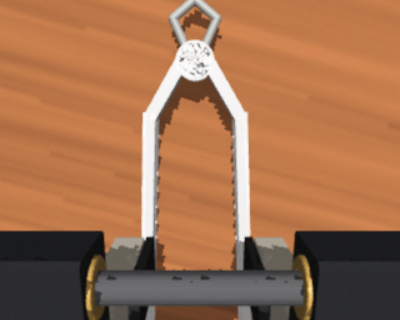

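```bash
python3 - <<'E'
from w import *
s=snapshot('wrist');f=s['frame'][:,:,::-1]
cv2.imwrite('pics/grip4.png',cv2.resize(f[200:320,230:400],(765,540),interpolation=cv2.INTER_CUBIC))
o=get_obs();R0=R.from_euler('xyz',o['orientation'],degrees=True)
for z in(.019,0,-.02,-.04):
    print(z,proj(s,o['tool_pos']+R0.apply([[.0095,.0194,z],[.0095,-.0194,z]])).round(0).tolist())
E
```

```text
0.019 [[347.0, 212.0], [289.0, 212.0]]
0 [[349.0, 221.0], [286.0, 221.0]]
-0.02 [[353.0, 233.0], [282.0, 233.0]]
-0.04 [[357.0, 248.0], [277.0, 248.0]]
```

View pics/grip4.png

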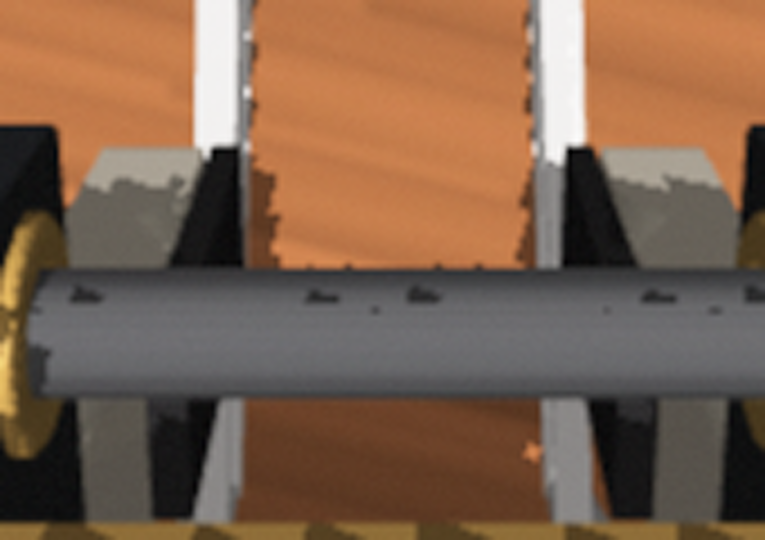

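The black pads end at crop row 148, full pixel (284,233) and (356,233). That fits fingertips about 20 mm higher than the stated geometry, at world z of about 0.04, so they hover over the arms. I'll open and go lower, watching the force.

Request:
play_rows:
  plan:
    - [0, 0, 0, 0, 0, 0]
    - [0, 0, 0, 0, 0, 0]
    - [0, 0, 0, 0, 0, 0]
    - [0, 0, 0, 0, 0, 0]
    - [0, 0, 0, 0, 0, 0]
    - [0, 0, 0.4, 0, 0, 0]
    - [0, 0, 0.4, 0, 0, 0]
    - [0, 0, 0, 0, 0, 0]
  grip: 7.5

```text
clock: 10.62
tool_pos: [0.4946, -0.3578, 0.0128]
orientation: [179.9, -0.1, -164.7]
force: [-0.2, -0.1, -0.1]
opening: 0.0749
gripper_force: 0.0
```

Request:
play_rows:
  plan:
    - [0, 0, 0.3, 0, 0, 0]
    - [0, 0, 0.3, 0, 0, 0]
    - [0, 0, 0, 0, 0, 0]
    - [0, 0, 0, 0, 0, 0]

```text
clock: 10.95
tool_pos: [0.4951, -0.3581, 0.0076]
orientation: [180.0, -0.0, -164.7]
force: [1.1, -0.2, -0.4]
opening: 0.075
gripper_force: 0.0
```

No contact at 0.0076, so the tips really are higher. Continuing gently.

Request:
play_rows:
  plan:
    - [0, 0, 0.3, 0, 0, 0]
    - [0, 0, 0.3, 0, 0, 0]
    - [0, 0, 0.2, 0, 0, 0]
    - [0, 0, 0, 0, 0, 0]

```text
clock: 11.28
tool_pos: [0.4949, -0.358, -0.0008]
orientation: [180.0, -0.0, -164.7]
force: [-0.6, 0.4, 0.6]
opening: 0.075
gripper_force: 0.0
```

Request:
play_rows:
  plan:
    - [0, 0, 0.2, 0, 0, 0]
    - [0, 0, 0.2, 0, 0, 0]
    - [0, 0, 0.2, 0, 0, 0]
    - [0, 0, 0, 0, 0, 0]
    - [0, 0, 0, 0, 0, 0]

```text
clock: 11.7
tool_pos: [0.4952, -0.3581, -0.0063]
orientation: [180.0, -0.0, -164.7]
force: [0.0, 0.1, 0.6]
opening: 0.0751
gripper_force: 0.0
```

```bash
python3 - <<'E'
from w import *
s=snapshot('wrist');f=s['frame']
o=get_obs();print(o['tool_pos'],o['force'],s['position'])
# dark pad pixel top edges per column
g=f.max(2)
for c in range(230,410,6):
    r=np.where(g[200:262,c]<45)[0]; print(c,(200+r[0]) if len(r) else '-',end=' ')
E
```

```text
[ 0.49525966 -0.35811666 -0.00618128] [ 0.52264388 -1.08887619  0.17165061] [ 0.4265487  -0.37606282  0.17150213]
230 254 236 245 242 236 248 233 254 - 260 - 266 - 272 - 278 - 284 - 290 - 296 - 302 - 308 - 314 - 320 - 326 - 332 - 338 - 344 - 350 - 356 - 362 - 368 - 374 - 380 - 386 - 392 233 398 239 404 248
```

Request:
play_rows:
  plan:
    - [0, 0, 0.2, 0, 0, 0]
    - [0, 0, 0.2, 0, 0, 0]
    - [0, 0, 0.2, 0, 0, 0]
    - [0, 0, 0, 0, 0, 0]
    - [0, 0, 0, 0, 0, 0]

```text
clock: 12.17
tool_pos: [0.4951, -0.3581, -0.0124]
orientation: [180.0, -0.0, -164.7]
force: [-0.4, 0.1, -0.4]
opening: 0.0749
gripper_force: 0.0
```

Request:
play_rows:
  plan:
    - [0, 0, 0, 0, 0, 0]
    - [0, 0, 0, 0, 0, 0]
    - [0, 0, 0, 0, 0, 0]
    - [0, 0, 0, 0, 0, 0]
    - [0, 0, 0, 0, 0, 0]
    - [0, 0, 0, 0, 0, 0]
  grip: 4.6

```text
clock: 12.67
tool_pos: [0.4954, -0.3581, -0.012]
orientation: [-180.0, 0.0, -164.7]
force: [0.4, 0.6, 0.6]
opening: 0.0471
gripper_force: 9.6
```

Gripped with 9.6 N. When tongs_grip is at world z 0.010, tool z reads -0.012, so tongs z = tool z + 0.022. Lifting now.

Request:
play_rows:
  plan:
    - [0, 0, -0.5, 0, 0, 0]
    - [0, 0, -1, 0, 0, 0]
    - [0, 0, -1.5, 0, 0, 0]
    - [0, 0, -2, 0, 0, 0]
    - [0, 0, -2, 0, 0, 0]
    - [0, 0, -2, 0, 0, 0]
    - [0, 0, -2, 0, 0, 0]
    - [0, 0, -2, 0, 0, 0]
    - [0, 0, -2, 0, 0, 0]
    - [0, 0, -2, 0, 0, 0]
    - [0, 0, -1, 0, 0, 0]
    - [0, 0, 0, 0, 0, 0]
    - [0, 0, 0, 0, 0, 0]

```text
clock: 13.75
tool_pos: [0.4952, -0.3579, 0.1681]
orientation: [-180.0, 0.1, -164.7]
force: [-0.7, 0.6, -1.2]
opening: 0.0462
gripper_force: 9.4
```

```bash
cat >>w.py <<'E'
def sp(c,names):
    for n in names: print(c,n,[(np.round(d['position'],3).tolist(),round(d['score'],2)) for d in spot_point(c,n)][:3])
E
python3 - <<'E'
from w import *
o=get_obs();print(o['clock'],o['tool_pos'],o['orientation'],o['force'],o['opening'],o['gripper_force'])
for c in('scene','side'):
    snapshot(c);sp(c,('tongs_grip','tongs_tip'))
E
```

```text
13.75 [ 0.49519814 -0.35794541  0.16805993] [-1.79993394e+02  5.39151726e-02 -1.64715233e+02] [-0.73721141  0.55525817 -1.15930304] 0.04616243465862131 9.446851462125778
scene tongs_grip [([0.493, -0.357, 0.193], 0.94), ([0.272, -0.304, 0.012], 0.48)]
scene tongs_tip [([0.593, -0.33, 0.186], 0.9), ([0.332, -0.262, 0.01], 0.65)]
side tongs_grip [([0.494, -0.36, 0.19], 0.77), ([0.272, -0.305, 0.007], 0.66)]
side tongs_tip [([0.326, -0.26, 0.007], 0.87), ([0.592, -0.335, 0.185], 0.71), ([0.518, -0.024, 0.128], 0.55)]
```

Lifted, and the networks agree: grip at z 0.19, tip 103 mm ahead. Next I turn the tongs to heading +y and go to a pre-grasp point beside the freehub.

Request:
play_rows:
  plan:
    - [0, 0, 0, 0, 0, -2]
    - [0, 0, 0, 0, 0, -5]
    - [0, 0, 0, 0, 0, -6.5]
    - [0, 0, 0, 0, 0, -6.5]
    - [0, 0, 0, 0, 0, -6.5]
    - [0, 0, 0, 0, 0, -6.5]
    - [0, 0, 0, 0, 0, -6.5]
    - [0, 0, 0, 0, 0, -6.5]
    - [0, 0, 0, 0, 0, -6.5]
    - [0, 0, 0, 0, 0, -6.5]
    - [0, 0, 0, 0, 0, -6.5]
    - [0, 0, 0, 0, 0, -5]
    - [0, 0, 0, 0, 0, -3]
    - [0, 0, 0, 0, 0, -1.2]
    - [0, 0, 0, 0, 0, 0]

```text
clock: 15.3
tool_pos: [0.4951, -0.3581, 0.1674]
orientation: [180.0, 0.0, -90.0]
force: [-0.6, -0.9, -1.2]
opening: 0.0462
gripper_force: 9.4
```

Request:
play_rows:
  plan:
    - [-0.5, -0.1, 0, 0, 0, 0]
    - [-1.3, -0.2, 0, 0, 0, 0]
    - [-2, -0.3, 0, 0, 0, 0]
    - [-2, -0.3, 0, 0, 0, 0]
    - [-2, -0.3, 0, 0, 0, 0]
    - [-2, -0.3, 0, 0, 0, 0]
    - [-2, -0.3, 0, 0, 0, 0]
    - [-2, -0.3, 0, 0, 0, 0]
    - [-1.5, -0.2, 0, 0, 0, 0]
    - [-1, -0.1, 0, 0, 0, 0]
    - [-0.5, -0.1, 0, 0, 0, 0]
    - [0, 0, 0, 0, 0, 0]
    - [0, 0, 0, 0, 0, 0]

```text
clock: 16.38
tool_pos: [0.5203, -0.1901, 0.1679]
orientation: [-180.0, -0.0, -90.0]
force: [0.2, 0.2, -1.8]
opening: 0.0463
gripper_force: 9.4
```

```bash
python3 - <<'E'
from w import *
o=get_obs();print(o['clock'],o['tool_pos'],o['orientation'],o['opening'],o['gripper_force'])
for c in('scene','side','wrist'):
    snapshot(c);sp(c,('tongs_grip','tongs_tip','freehub_center','sprockets'))
E
```

```text
16.3833 [ 0.5202953  -0.19010357  0.16791336] [-1.79997527e+02 -5.76091902e-03 -8.99841119e+01] 0.04634144922377284 9.446884989738464
scene tongs_grip [([0.518, -0.189, 0.194], 0.83)]
scene tongs_tip [([0.52, -0.088, 0.184], 0.86), ([0.52, -0.022, 0.132], 0.22)]
scene freehub_center [([0.523, -0.022, 0.132], 0.54)]
scene sprockets [([0.494, 0.096, 0.106], 0.57)]
side tongs_grip [([0.268, -0.306, 0.008], 0.94), ([0.519, -0.196, 0.192], 0.56)]
side tongs_tip [([0.324, -0.263, 0.005], 0.95), ([0.497, 0.094, 0.109], 0.28)]
side freehub_center [([0.516, -0.023, 0.129], 0.55), ([0.495, 0.1, 0.107], 0.38)]
side sprockets [([0.495, 0.095, 0.108], 0.83)]
wrist tongs_grip [([0.27, -0.31, 0.009], 0.77)]
wrist tongs_tip []
wrist freehub_center []
wrist sprockets []
```

Request:
play_rows:
  plan:
    - [0, 0, 0.4, 0, 0, 0]
    - [0, 0, 0.8, 0, 0, 0]
    - [0, 0, 1, 0, 0, 0]
    - [0, 0, 1, 0, 0, 0]
    - [0, 0, 0.8, 0, 0, 0]
    - [0, 0, 0.5, 0, 0, 0]
    - [0, 0, 0.1, 0, 0, 0]
    - [0, 0, 0, 0, 0, 0]

```text
clock: 17.8
tool_pos: [0.52, -0.1902, 0.1213]
orientation: [179.9, -0.0, -90.0]
force: [-0.9, 0.4, -1.5]
opening: 0.0463
gripper_force: 9.4
```

Request:
play_rows:
  plan:
    - [-0.4, 0, 0, 0, 0, 0]
    - [-0.7, 0, 0, 0, 0, 0]
    - [-0.8, 0, 0, 0, 0, 0]
    - [-0.8, 0, 0, 0, 0, 0]
    - [-0.8, 0, 0, 0, 0, 0]
    - [-0.8, 0, 0, 0, 0, 0]
    - [-0.8, 0, 0, 0, 0, 0]
    - [-0.7, 0, 0, 0, 0, 0]
    - [-0.5, 0, 0, 0, 0, 0]
    - [-0.3, 0, 0, 0, 0, 0]
    - [0, 0, 0, 0, 0, 0]
    - [0, 0, 0, 0, 0, 0]

```text
clock: 18.8
tool_pos: [0.5203, -0.124, 0.1219]
orientation: [-180.0, -0.0, -90.0]
force: [0.3, -0.3, -0.2]
opening: 0.046
gripper_force: 9.4
```

```bash
python3 - <<'E'
from w import *
o=get_obs();print(o['clock'],o['tool_pos'],o['force'],o['opening'],o['gripper_force'])
for c in('scene','side'):
    snapshot(c);sp(c,('tongs_tip','freehub_center'))
E
```

```text
18.8 [ 0.52032144 -0.12402632  0.1218887 ] [ 0.33217211 -0.2611329  -0.17939733] 0.045995589571270416 9.447136670351028
scene tongs_tip [([0.52, -0.02, 0.139], 0.66), ([0.331, -0.264, 0.008], 0.55), ([0.522, -0.023, 0.133], 0.47)]
scene freehub_center [([0.525, -0.023, 0.131], 0.62)]
side tongs_tip [([0.328, -0.262, 0.006], 0.55)]
side freehub_center []
```

The tip is around the part. Squeezing now.

Request:
play_rows:
  plan:
    - [0, 0, 0, 0, 0, 0]
    - [0, 0, 0, 0, 0, 0]
    - [0, 0, 0, 0, 0, 0]
    - [0, 0, 0, 0, 0, 0]
    - [0, 0, 0, 0, 0, 0]
    - [0, 0, 0, 0, 0, 0]
    - [0, 0, 0, 0, 0, 0]
    - [0, 0, 0, 0, 0, 0]
  grip: 0

```text
clock: 19.77
tool_pos: [0.5203, -0.1242, 0.1219]
orientation: [-180.0, -0.0, -90.0]
force: [0.2, -0.5, -1.0]
opening: 0.0361
gripper_force: 29.9
```

Opening is 36 mm (expected 37) at 30 N, so the tongs have closed on the part. Lifting slowly.

Request:
play_rows:
  plan:
    - [0, 0, -0.2, 0, 0, 0]
    - [0, 0, -0.4, 0, 0, 0]
    - [0, 0, -0.5, 0, 0, 0]
    - [0, 0, -0.7, 0, 0, 0]
    - [0, 0, -0.8, 0, 0, 0]
    - [0, 0, -1, 0, 0, 0]
    - [0, 0, -1, 0, 0, 0]
    - [0, 0, -1, 0, 0, 0]
    - [0, 0, -1, 0, 0, 0]
    - [0, 0, -1, 0, 0, 0]
    - [0, 0, -1, 0, 0, 0]
    - [0, 0, -1, 0, 0, 0]
    - [0, 0, -1, 0, 0, 0]
    - [0, 0, -1, 0, 0, 0]
    - [0, 0, -0.6, 0, 0, 0]
    - [0, 0, -0.3, 0, 0, 0]
    - [0, 0, 0, 0, 0, 0]
    - [0, 0, 0, 0, 0, 0]

```text
clock: 21.27
tool_pos: [0.5201, -0.1241, 0.2466]
orientation: [180.0, 0.0, -90.0]
force: [0.1, -0.4, -2.6]
opening: 0.0361
gripper_force: 29.9
```

```bash
python3 - <<'E'
from w import *
o=get_obs();print(o['clock'],o['tool_pos'],o['force'],o['opening'],o['gripper_force'])
for c in('scene','side'):
    snapshot(c);sp(c,('tongs_grip','tongs_tip','freehub_center','bin_mouth'))
E
```

```text
21.2667 [ 0.52009195 -0.12405777  0.2465523 ] [ 0.13658244 -0.40176717 -2.6008031 ] 0.036123740034433756 29.946430027484894
scene tongs_grip [([0.519, -0.123, 0.272], 0.65), ([0.273, -0.302, 0.009], 0.51)]
scene tongs_tip []
scene freehub_center [([0.522, -0.022, 0.253], 0.57)]
scene bin_mouth [([0.68, 0.107, 0.178], 0.87)]
side tongs_grip [([0.266, -0.306, 0.007], 0.87), ([0.519, -0.132, 0.268], 0.84), ([0.521, -0.127, 0.263], 0.32)]
side tongs_tip [([0.328, -0.26, 0.003], 0.68), ([0.517, -0.026, 0.262], 0.58), ([0.522, -0.128, 0.261], 0.17)]
side freehub_center []
side bin_mouth [([0.679, 0.11, 0.176], 0.93)]
```

The part is held at z 0.253, 75 mm above the rim. Moving it over the bin.

Request:
play_rows:
  plan:
    - [-0.2, -0.3, 0, 0, 0, 0]
    - [-0.4, -0.5, 0, 0, 0, 0]
    - [-0.7, -0.8, 0, 0, 0, 0]
    - [-1, -1.2, 0, 0, 0, 0]
    - [-1, -1.2, 0, 0, 0, 0]
    - [-1, -1.2, 0, 0, 0, 0]
    - [-1, -1.2, 0, 0, 0, 0]
    - [-1, -1.2, 0, 0, 0, 0]
    - [-1, -1.2, 0, 0, 0, 0]
    - [-1, -1.2, 0, 0, 0, 0]
    - [-1, -1.2, 0, 0, 0, 0]
    - [-1, -1.2, 0, 0, 0, 0]
    - [-1, -1.2, 0, 0, 0, 0]
    - [-0.9, -1, 0, 0, 0, 0]
    - [-0.6, -0.7, 0, 0, 0, 0]
    - [-0.4, -0.5, 0, 0, 0, 0]
    - [-0.1, -0.1, 0, 0, 0, 0]
    - [0, 0, 0, 0, 0, 0]
    - [0, 0, 0, 0, 0, 0]
    - [0, 0, 0, 0, 0, 0]

```text
clock: 23.43
tool_pos: [0.6789, 0.0084, 0.2472]
orientation: [-180.0, 0.0, -90.0]
force: [0.0, -0.4, -2.9]
opening: 0.036
gripper_force: 29.9
```

```bash
python3 - <<'E'
from w import *
o=get_obs();print(o['clock'],o['tool_pos'],o['force'],o['opening'],o['gripper_force'])
for c in('scene','side'):
    snapshot(c);sp(c,('tongs_tip','freehub_center','bin_mouth'))
E
```

```text
23.4333 [0.67891988 0.00843302 0.24718456] [ 0.00289004 -0.38709881 -2.86540474] 0.035999372177776545 29.946303963661194
scene tongs_tip [([0.679, 0.107, 0.264], 0.64), ([0.333, -0.264, 0.009], 0.51)]
scene freehub_center [([0.68, 0.114, 0.254], 0.78), ([0.582, 0.131, 0.107], 0.54)]
scene bin_mouth [([0.679, 0.109, 0.174], 0.89)]
side tongs_tip [([0.328, -0.26, 0.004], 0.92), ([0.677, 0.106, 0.262], 0.82), ([0.68, 0.112, 0.106], 0.69)]
side freehub_center [([0.673, 0.11, 0.253], 0.48)]
side bin_mouth [([0.679, 0.113, 0.181], 0.79)]
```

The part is centred over the bin, still, and 75 mm above the rim. Handing in.

```bash
python3 -c "
from plant import *
print(close_job())"
```

```text
the job is handed in; nothing more can be done
None
```

I handed the job in at about 23 s with the freehub body gripped in the large tongs at 30 N, centred over the red bin and about 75 mm above its rim; the hand-in gave no verdict back.

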